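# Seat the weld template on the jig's locating pins and latch it

## Task

Pick up the aluminium weld template by its orange grip bar, lay it on the welding jig and, pressing only lightly, slide it about until its round hole drops over the thick pin and its slot over the thin pin, so that it lies flush on the jig's bed. Then swing the red latch all the way over the template's end and let go. The pins were re-adjusted along the jig's short side and are not where the drawing has them, so feel for them; never drop, ram or force the template, and leave the other things on the table where they are.

Things in the scene. Friction and masses are not known exactly. Their poses are not given: they have to be found in the camera images.
- fixture: Welding jig, fixed: dark steel bed 180 (x) x 270 (y) x 30 mm high. Origin on the table under the nominal middle between its two brass pins; the bed reaches from -90 to +90 mm along its x and from -110 to +160 mm along its y; z up. The pins stand 10 mm above the bed's top (tops 40 mm above the table), are flat-topped and do not yield.
- thick_pin_nominal (a point): Nominal centre of the thick pin's top (14 mm diameter), fixture axes, at x 0, y -60 mm of the jig. Both pins sit on a locked adjusting slide and are really shifted together, without turning, by an unknown amount of up to 16 mm either way along the jig's x (not along y). This reading does not include the shift.
- thin_pin_nominal (a point): Nominal centre of the thin pin's top (10 mm diameter), at x 0, y +60 mm of the jig; the real pin has the same unknown shift as the thick one.
- template_grip (a point): Centre, half-way up, of the orange grip bar of the loose weld template, template's axes. Bar 44 (x) x 14 (y) x 46 mm tall, on the middle of an aluminium plate 110 (x) x 170 (y) x 8 mm, 0.36 to 0.6 kg, whose underside is 31 mm below this point. It lies flat on the table at first. With the plate on the pin tops this point is 71 mm above the table, fully seated 61 mm.
- template_hole (a point): Centre, at the plate's underside, of the template's round through hole, 16 mm diameter, for the thick pin; at x 0, y -60 mm of the template.
- template_slot (a point): Centre, at the plate's underside, of the template's through slot, 12 (x) x 16 mm (y), for the thin pin; at x 0, y +60 mm of the template. The long weld window at x +32 mm takes no pin.
- latch (a joint): Latch angle, rad: 0 to 0.2 at first (open, arm pointing to the jig's -x, beside the template's place), 1.57 at its stop (arm pointing to the jig's -y, over the seated template's end). Grows anticlockwise seen from above. About 2 N at the knob turns it; it stays where left. The arm clears a seated template by 2.5 mm; one not seated blocks it.
- latch_knob (a point): Upright black round knob on the red latch's arm, 14 mm diameter, 34 mm tall; this point at its half height, about 66 mm above the table (arm's top face 17 mm lower), 55 mm from the latch's vertical pivot, which is at x -30, y +125 mm of the jig. Push it sideways or pinch it from above.
- strips_a: Bystander: banded stack of metal strips, 150 x 38 x 12 mm; origin under its middle.
- strips_b: Bystander: a second banded stack of metal strips, 150 x 38 x 12 mm; origin under its middle.
- tube_a: Bystander: upright steel tube, 60 mm diameter, 70 mm tall; origin under its middle.
- tube_b: Bystander: a second upright steel tube, 60 mm diameter, 70 mm tall; origin under its middle.
- hammer: Bystander: hammer lying on the table.
- brush: Bystander: brush lying on the table.
- angle: Bystander: small steel angle piece, 50 x 55 x 50 mm; origin under its upright leg.
Things that resemble listed ones, but are neither listed nor needed, are in the scene too. Leave any black look-alike of the part that bears template_grip alone.

How it is judged:
On the way, in this order (a step that is already met when the one before it is completed fails the run):
1. the template lies flush on the bed, over both pins, with the latch still open (z of template_grip in the frame of fixture below 0.063 m and angle between template_grip's own z axis and vertical below 0.025 rad and horizontal distance between template_grip and fixture below 0.022 m and value of joint latch below 0.6 rad), for 0.2 s.
2. the latch is swung over the template (value of joint latch above 1.4 rad), for 0.2 s.
At the end, for the whole second after the job is handed in: The template lies flush on the jig's bed (within 2 mm of fully home, tilted less than 0.025 rad, its middle within 22 mm of the bed's nominal middle and square to it within 0.06 rad, so both pins are through their holes), the latch is past 1.4 rad over it, and the template is released and at rest (z of template_grip in the frame of fixture below 0.063 m and angle between template_grip's own z axis and vertical below 0.025 rad and horizontal distance between template_grip and fixture below 0.022 m and angle between the x axis of template_grip and the x axis of fixture, either way round below 0.06 rad and value of joint latch above 1.4 rad and linear speed of template below 0.02 m/s); the robot touches nothing.
It fails at once if the template is pressed on or struck against the jig or its pins with more than 35 N (contact force between template and fixture above 35 N).
It fails at once if a bystander is moved by more than 30 mm (distance of any of strips_a, strips_b, tube_a, tube_b, hammer, brush, angle from where it was at the start of the episode above 0.03 m).
It also fails if it takes over 72 s, if anything falls off the work surface, if the arm or the gripper's body presses on something with over 40 N, if the wrist force passes 120 N, or if a joint passes its speed limit or range.

## Robot

A 6-joint arm with a two-finger parallel gripper is mounted at the origin on the work surface. World frame = base frame: x ahead of the robot, y to its left, z up, the work surface at z = 0. Lengths are in m, angles in rad, forces in N, time in s.
With the tool pointing down it reaches from about 0.375 to 0.925 m from the base axis. Payload 5.7 kg.
Tool frame: the origin (TCP) lies between the finger pads; the fingertips stand 8 mm ahead of it and the grasp point (between the pads) lies 11 mm behind it; z points along the fingers, x is the direction in which the jaws open and shut, and the axes are right-handed (so a half turn about z gives the same grasp; the last joint's range is limited). The gripper opens to 88 mm and grips with 3 to 60 N. Pads are 20 mm wide; open, the fingers measure 115 mm over their backs; the gripper's body (75 mm by 178 mm) begins 61 mm behind the grasp point.
Start: joints at [-1.453, 0.359, 1.51, -0, 1.272, -0.115], TCP at [0.138, -0.584, 0.231] pointing down, gripper open.
Joint ranges: [-2.97, 2.97], [-1.01, 2.36], [0.21, 2.38], [-0.96, 4.11], [0.2, 2.71], [-2.98, 2.98]. Speed limits (rad/s): [2.39, 2.39, 3.14, 3.14, 3.14, 3.14].

## Interface

Orientations are given as a rotation vector (axis times angle).
In Python, from cell import read_state, read_camera, camera_info, finish_job gives the robot as it stands.
- The arm moves only by the shell command python3 -m jog 'ROWS' [OPENING]. ROWS is a JSON object of lists of equal length, an entry for each row: "linear": the shift along the tool's x, y, z in m, a list of three; "angular": the turn, a rotation vector about the tool's x, y, z in rad, a list of three. A call has 1 to 8 rows; each row is the pose to reach, as a shift and turn from the pose commanded when the call began, along the tool's axes at that moment; what a row does not reach only later rows make up. A row lasts 1/8 s, in which the tool goes at most 62.5 mm and 10.7 degrees, less where a joint would pass 70% of its speed; a pose out of reach is approached as far as the arm can. A call with a gripper value outside its range is refused whole. OPENING is the closure, from -1 (fully open) to 1 (shut), set as the call begins (- or left out, the last holds). The fingers move at their own pace and stop on an object; the grip force is fixed at half the most. Time passes only in rows, so rows that repeat a pose let the fingers close. It gives the time, the measured TCP pose, the force and the opening at its end, in the units of the state.
- read_state(): the state, without advancing time (a new reading comes with each control period).
- read_camera(name): name is "scene" or "top" or "wrist"; returns (picture, depth): 384x512x3 uint8, red, green, blue; 384x512 float32, m along the optical axis (not along the pixel's ray), 0 where there is no reading.
- camera_info(name): a dict with "fx", "fy", "cx", "cy" (pixels), "extrinsics" (4x4, takes a point from world to camera coordinates); the wrist camera has in their place "mount" (4x4, takes a point from camera to tool coordinates, whose origin is the TCP and whose axes are the tool frame's). Camera axes: x right, y up, looking along -z (the intrinsics and any distortion apply to the point x, -y, -z); pixel columns grow to the right and rows downward; lengths in m; the calibration is good to about 2 mm. A picture is of the moment at which its call begins: read the wrist's pose just before it. camera_info takes no time and is no camera call.
- finish_job(): hands the job in, once; it reports no verdict.
The state is a dict: "t": time; "joint_positions": joint angles; "qvel": joint speeds; "joint_torque": joint torques, N m; "eef_pos": TCP position; "tcp_rot": TCP orientation; "ft_force": force on the tool from outside, world axes, zero at the start; "moment": the same for the moment, N m; "width": opening from 0.0 (shut) to 1.0 (fully open).
Only numpy, scipy, OpenCV 4.12 (cv2) and the standard library are available. Lean on these libraries where they do the work, as an engineer would, in place of code of your own. Each camera call takes 0.05 s, during which the arm holds its last target. There are 200 camera calls.

## Working session

There is one attempt and no reset: what is moved stays moved. The work goes in short steps, Python scripts to look and compute and a shell command to move; the robot and the scene stay as the last step left them, time stands still between calls to the robot, and variables do not carry over. Pictures are saved under pics/ and viewed, about 8 in all and at most 12, crops included, and the job is handed in when it is done.

```bash
mkdir -p pics; ls; cat > h.py <<'E'
import numpy as np, cv2
from cell import read_state, read_camera, camera_info, finish_job
from scipy.spatial.transform import Rotation as R
def shot(n):
    s=read_state(); p,d=read_camera(n); return p,d,s
def c2w(n,s=None):
    i=camera_info(n)
    if 'mount' in i:
        T=np.eye(4);T[:3,:3]=R.from_rotvec(s['tcp_rot']).as_matrix();T[:3,3]=s['eef_pos'];return T@np.array(i['mount']),i
    return np.linalg.inv(np.array(i['extrinsics'])),i
def ray(n,u,v,z,s=None):
    T,i=c2w(n,s); d=np.array([(u-i['cx'])/i['fx'],-(v-i['cy'])/i['fy'],-1.])
    d=T[:3,:3]@d;o=T[:3,3];return o+d*(z-o[2])/d[2]
def proj(n,P,s=None):
    T,i=c2w(n,s);c=np.linalg.inv(T)@np.append(P,1);return i['cx']+i['fx']*c[0]/-c[2], i['cy']-i['fy']*c[1]/-c[2]
def save(p,f): cv2.imwrite('pics/'+f,cv2.cvtColor(p,cv2.COLOR_RGB2BGR))
E
python3 - <<'E'
from h import *
for n in('top','scene'):
    p,d,s=shot(n); np.savez(n+'.npz',p=p,d=d); 
    save(cv2.resize(p,(800,600)),n+'.png'); print(n,camera_info(n))
print(camera_info('wrist'));print(s)
E
```

```text
pics
top {'fx': 493.1537500443437, 'fy': 493.1537500443437, 'cx': 243.977224123577, 'cy': 188.5006615909232, 'extrinsics': array([[-0.00808419, -0.9999258 ,  0.00911244,  0.00240359],
       [ 0.99354044, -0.00700039,  0.11326252, -0.49214791],
       [-0.11319032,  0.00996921,  0.99352331, -1.51876241],
       [ 0.        ,  0.        ,  0.        ,  1.        ]])}
scene {'fx': 495.92925456407716, 'fy': 495.92925456407716, 'cx': 262.7377968464904, 'cy': 199.7897100618909, 'extrinsics': array([[ 0.66441369,  0.74720169, -0.01562319, -0.33611417],
       [-0.55523281,  0.50749167,  0.65891481,  0.23884753],
       [ 0.5002709 , -0.42911752,  0.75205531, -1.88756983],
       [ 0.        ,  0.        ,  0.        ,  1.        ]])}
{'fx': 271.37921840205155, 'fy': 271.37921840205155, 'cx': 256.66077565407346, 'cy': 190.24481840948155, 'mount': array([[ 9.99998753e-01,  1.57629134e-03, -9.76459611e-05,
         3.61394493e-04],
       [ 1.48140017e-03, -9.57638549e-01, -2.87969122e-01,
        -7.78912118e-02],
       [-5.47432769e-04,  2.87968619e-01, -9.57639690e-01,
        -1.52276608e-01],
       [ 0.00000000e+00,  0.00000000e+00,  0.00000000e+00,
         1.00000000e+00]])}
{'t': 0.05, 'joint_positions': array([-1.45312241e+00,  3.59472698e-01,  1.51138462e+00, -2.84929565e-06,
        1.27248623e+00, -1.15081327e-01]), 'qvel': array([-3.22264644e-04, -1.21175868e-04, -9.67928577e-04, -9.56679258e-05,
        1.16630530e-03, -1.15610132e-04]), 'joint_torque': array([ 1.43767571e-03, -5.16808212e+01, -2.71681362e+01,  6.77455030e-02,
        2.75651860e-02, -4.33138189e-05]), 'eef_pos': array([ 0.13832182, -0.58317534,  0.229847  ]), 'tcp_rot': array([-2.46338996e+00,  1.94770512e+00,  1.94952039e-03]), 'ft_force': array([-0.56216428,  0.67027266, -0.6679556 ]), 'moment': array([ 0.03739807, -0.00787214,  0.03220161]), 'width': 0.9986474891343129}
```

View pics/top.png

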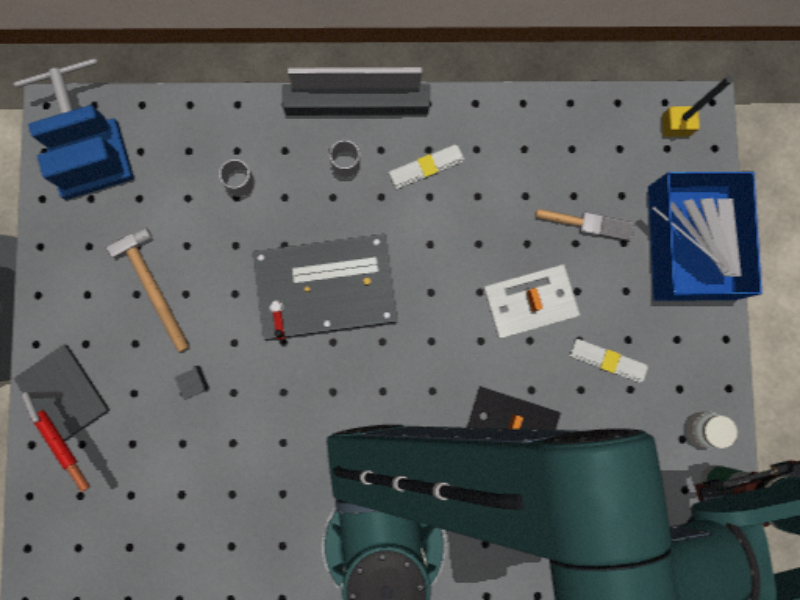

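View pics/scene.png

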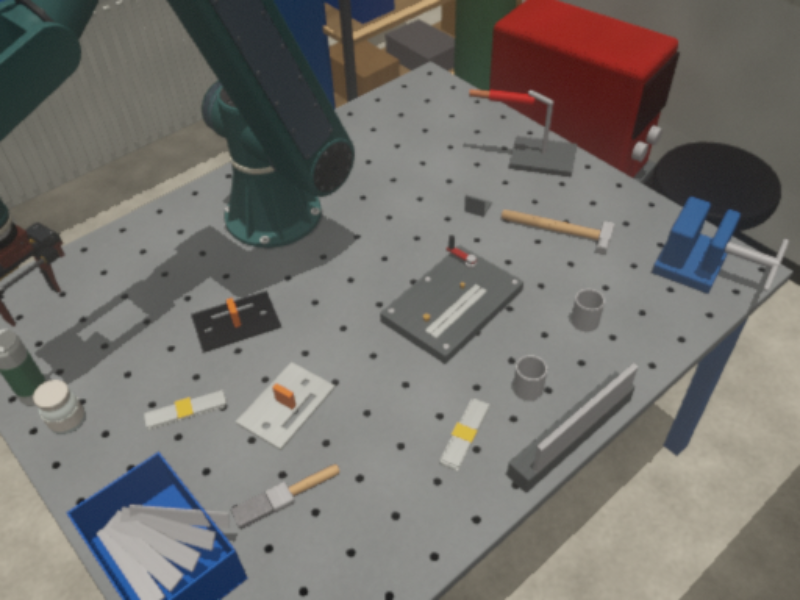

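Top view (800x600): two things bear an orange bar, at (533,300) and (515,420). The one at (533,300) is on a bright aluminium plate, with a round hole at (560,296), a slot at (504,309) and the window on top, so it is the template. The one at (515,420) is the black look-alike. The jig is at (325,290), with its pins at (367,281) and (307,289). The latch pivot is at (276,306), and its arm points down the picture, to the jig's -x. I'll measure now and confirm with one crop.

```bash
cat > meas.py <<'E'
from h import *
p=np.load('top.npz')['p']; hsv=cv2.cvtColor(p,cv2.COLOR_RGB2HSV)
def comps(m,box,minA=3):
    k=np.zeros_like(m);x0,y0,x1,y1=box;k[y0:y1,x0:x1]=m[y0:y1,x0:x1]
    n,l,st,c=cv2.connectedComponentsWithStats(k.astype(np.uint8))
    return [(st[i,4],c[i],l==i) for i in range(1,n) if st[i,4]>=minA]
H,S,V=[hsv[...,i].astype(int) for i in range(3)]
# template plate
big=max(comps((S<40)&(V>165),(300,160,380,225)),key=lambda t:t[0])
cs=cv2.findContours(big[2].astype(np.uint8),cv2.RETR_EXTERNAL,cv2.CHAIN_APPROX_NONE)[0][0]
box=cv2.boxPoints(cv2.minAreaRect(cs)); W=np.array([ray('top',u,v,.008)[:2] for u,v in box]); 
print('template box',box.tolist(),W.round(4).tolist(),'mid',W.mean(0).round(4))
for i in range(4): e=W[(i+1)%4]-W[i];print(np.linalg.norm(e).round(4),np.degrees(np.arctan2(e[1],e[0])).round(2))
for A,c,m in comps((H<16)&(S>120)&(V>100),(300,160,380,225)):print('orange',A,c,ray('top',*c,.054)[:2])
# jig
m=((V<115)&(V>40)&(S<60))
k=np.zeros(m.shape,np.uint8);k[140:225,152:262]=m[140:225,152:262]
k=cv2.morphologyEx(k,cv2.MORPH_OPEN,np.ones((3,3)));
n,l,st,c=cv2.connectedComponentsWithStats(k);i=1+np.argmax(st[1:,4])
cs=max(cv2.findContours((l==i).astype(np.uint8),cv2.RETR_EXTERNAL,cv2.CHAIN_APPROX_NONE)[0],key=len)
box=cv2.boxPoints(cv2.minAreaRect(cv2.convexHull(cs))); W=np.array([ray('top',u,v,.03)[:2] for u,v in box])
print('jig',box.tolist(),W.round(4).tolist(),W.mean(0).round(4))
for i in range(4): e=W[(i+1)%4]-W[i];print(np.linalg.norm(e).round(4),np.degrees(np.arctan2(e[1],e[0])).round(2))
for A,c,mm in comps((H>10)&(H<30)&(S>110)&(V>100),(155,150,262,220),2):print('brass',A,c,ray('top',*c,.04)[:2])
for A,c,mm in comps((S<50)&(V>165),(155,150,262,220),2):print('white',A,c,ray('top',*c,.03)[:2])
for A,c,mm in comps(((H<6)|(H>172))&(S>150)&(V>80),(155,170,262,235),2):print('red',A,c,ray('top',*c,.049)[:2])
a=cv2.resize(p[140:230,150:265],None,fx=3.4*2,fy=6.8,interpolation=cv2.INTER_CUBIC)[:, :]
b=cv2.resize(p[160:285,295:385],None,fx=4,fy=4,interpolation=cv2.INTER_CUBIC)
a=cv2.resize(a,(440,int(a.shape[0]*440/a.shape[1])))
o=np.zeros((500,800,3),np.uint8);o[:a.shape[0],:440]=a;o[:500,440:800]=b;save(o,'crop.png')
E
python3 meas.py
```

```text
template box [[309.867919921875, 183.03773498535156], [361.2452392578125, 168.35850524902344], [370.67919921875, 201.3773651123047], [319.3018798828125, 216.0565948486328]] [[0.5105, -0.2115], [0.5566, -0.3772], [0.4504, -0.4035], [0.4051, -0.2389]] mid [ 0.4807 -0.3078]
0.172 -74.43
0.1094 -166.09
0.1707 105.42
0.1089 14.58
orange 62 [342.62903226 190.79032258] [ 0.47992402 -0.30556805]
jig [[159.55172729492188, 159.37930297851562], [246.97161865234375, 147.45840454101562], [255.08319091796875, 206.94320678710938], [167.66329956054688, 218.86410522460938]] [[0.5861, 0.2638], [0.6225, -0.0118], [0.4338, -0.0355], [0.3987, 0.2365]] [0.5102 0.1132]
0.278 -82.47
0.1902 -172.86
0.2742 97.35
0.1894 8.28
brass 16 [234.5 179.5] [0.51922976 0.02811991]
brass 9 [196.11111111 184.66666667] [0.5038361  0.14765406]
white 10 [240.5 154.2] [0.60098143 0.00879683]
white 10 [166.5 164.2] [0.57056158 0.24177337]
white 436 [214.30045872 172.33027523] [0.54371357 0.09153858]
white 33 [175.90909091 195.63636364] [0.47098738 0.21146749]
white 10 [247.2 201. ] [ 0.4525562  -0.01104826]
white 11 [208.81818182 206.81818182] [0.43522794 0.10875559]
red 61 [177.63934426 204.98360656] [0.44013302 0.20348737]
red 2 [180.5 216. ] [0.4061527  0.19447313]
```

View pics/crop.png

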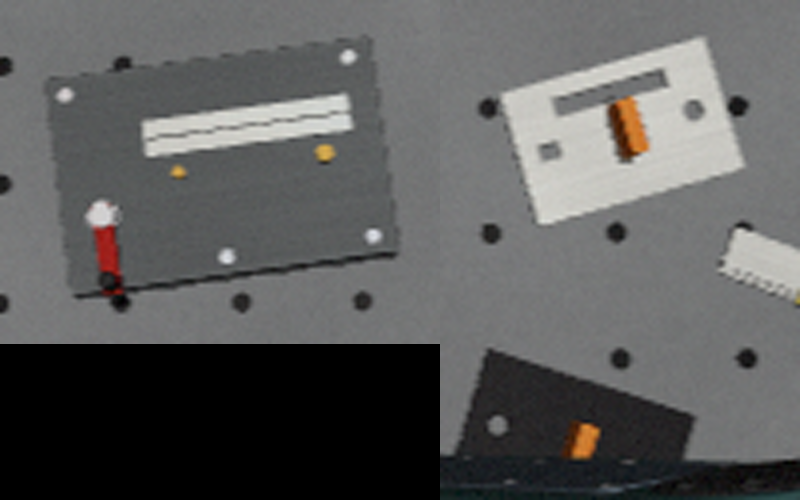

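Crop: the right panel shows the aluminium plate with its slot at (549,150), hole at (693,110), window at (610,90) and bar at (628,128); the black plate below is the look-alike. The left panel shows the thin pin at (178,172), the thick pin at (325,153) and the latch knob at (108,283). Next I move above the template.

```bash
cat > go.py <<'E'
# python3 go.py x y z yawdeg(tool x dir) -> shift in tool axes, turn about tool axes
import sys
from h import *
s=read_state(); x,y,z,a=map(float,sys.argv[1:5]); a=np.radians(a)
M=R.from_rotvec(s['tcp_rot']).as_matrix(); tx=np.array([np.cos(a),np.sin(a),0]);tz=np.array([0,0,-1.])
G=np.c_[tx,np.cross(tz,tx),tz]
print('t',round(s['t'],2),'pos',s['eef_pos'].round(4),'yaw',np.degrees(np.arctan2(M[1,0],M[0,0])).round(2),'lin',(M.T@(np.array([x,y,z])-s['eef_pos'])).round(4),'ang',R.from_matrix(M.T@G).as_rotvec().round(4),'F',s['ft_force'].round(2),'w',round(s['width'],3))
E
python3 go.py 0.4803 -0.307 0.23 -75.2
python3 -m jog '{"linear":[[-0.024,-0.05,0],[-0.048,-0.1,0],[-0.072,-0.15,0],[-0.096,-0.2,0],[-0.12,-0.25,0],[-0.145,-0.3,0],[-0.168,-0.35,0],[-0.19,-0.396,0]],"angular":[[0,0,-0.026],[0,0,-0.026],[0,0,-0.026],[0,0,-0.026],[0,0,-0.026],[0,0,-0.026],[0,0,-0.026],[0,0,-0.026]]}' -1
python3 go.py 0.4803 -0.307 0.23 -75.2; python3 go.py 0.512 0.088 0.23 -82.65
```

```text
t 0.1 pos [ 0.1383 -0.5832  0.2299] yaw -76.66 lin [-1.899e-01 -3.965e-01  3.000e-04] ang [-0.0002  0.0016 -0.0255] F [ 0.5  -0.68 -0.8 ] w 1.0
t: 1.1
eef_pos: [0.4811, -0.306, 0.2304]
tcp_rot: [-2.49, 1.916, 0.001]
ft_force: [0.2, -1.1, -0.8]
width: 1.002
t 1.1 pos [ 0.4811 -0.306   0.2304] yaw -75.15 lin [0.0008 0.001  0.0004] ang [0.0002 0.0004 0.0009] F [ 0.19 -1.08 -0.76] w 1.002
t 1.1 pos [ 0.4811 -0.306   0.2304] yaw -75.15 lin [-0.3729 -0.1309  0.0005] ang [0.0003 0.0004 0.1309] F [ 0.19 -1.08 -0.76] w 1.002
```

```bash
python3 - <<'E'
from h import *
p,d,s=shot('wrist');np.savez('w1.npz',p=p,d=d,pos=s['eef_pos'],rot=s['tcp_rot'])
E
python3 -m jog '{"linear":[[-0.054,-0.018,0],[-0.108,-0.037,0],[-0.161,-0.056,0],[-0.215,-0.075,0],[-0.268,-0.094,0],[-0.32,-0.112,0],[-0.373,-0.131,0],[-0.373,-0.131,0]],"angular":[[0,0,0.02],[0,0,0.04],[0,0,0.06],[0,0,0.08],[0,0,0.1],[0,0,0.12],[0,0,0.131],[0,0,0.131]]}'
python3 - <<'E'
from h import *
p,d,s=shot('wrist');np.savez('w2.npz',p=p,d=d,pos=s['eef_pos'],rot=s['tcp_rot'])
q=np.load('w1.npz')['p']
save(np.vstack([cv2.resize(q[60:360],(512,300)),p[60:360]]),'wr.png')
E
```

```text
t: 2.15
eef_pos: [0.5107, 0.0898, 0.2304]
tcp_rot: [-2.364, 2.069, 0.002]
ft_force: [0.2, -0.5, -0.1]
width: 1.001
```

View pics/wr.png

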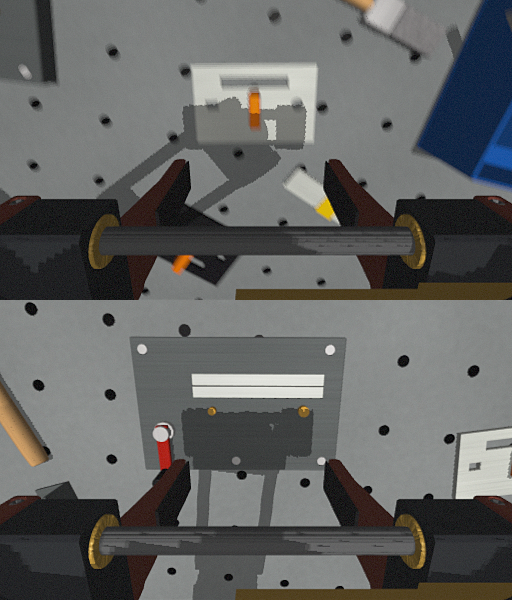

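The upper half shows the template at (255,105), window up, partly in the gripper's shadow. The lower half shows the jig with its pins at (212,411) and (304,411), screws at (142,349), (330,350) and (322,461), and the latch pivot at (163,432).

```bash
python3 - <<'E'
from h import *
def load(f):
    z=np.load(f);return z['p'],dict(eef_pos=z['pos'],tcp_rot=z['rot'])
def comps(m,box,mn):
    k=np.zeros(m.shape,np.uint8);x0,y0,x1,y1=box;k[y0:y1,x0:x1]=m[y0:y1,x0:x1]
    n,l,st,c=cv2.connectedComponentsWithStats(k);return [(st[i],c[i],l==i) for i in range(1,n) if st[i,4]>=mn]
p,s=load('w2.npz');h=cv2.cvtColor(p,cv2.COLOR_RGB2HSV).astype(int);H,S,V=h[...,0],h[...,1],h[...,2]
P=[]
for st,c,m in comps((H>10)&(H<32)&(S>100)&(V>60),(170,140,345,215),5):
    w=ray('wrist',*c,.04,s)[:2];print('brass',st,c.round(1),w.round(4));P.append(w)
for st,c,m in comps((S<40)&(V>170),(130,90,345,235),10):print('white',st,c.round(1),ray('wrist',*c,.032,s)[:2].round(4))
for st,c,m in comps(((H<6)|(H>172))&(S>150)&(V>60),(130,160,200,240),10):print('red',st,c.round(1),ray('wrist',*c,.049,s)[:2].round(4))
p,s=load('w1.npz');h=cv2.cvtColor(p,cv2.COLOR_RGB2HSV).astype(int);H,S,V=h[...,0],h[...,1],h[...,2]
for st,c,m in comps((H<18)&(S>120)&(V>60),(230,130,280,200),20):
    print('orange',st,c.round(1)); 
    top=m&(V>V[m].max()-60);ys,xs=np.nonzero(top);print('bright',xs.mean(),ys.mean(),xs.min(),xs.max(),ys.min(),ys.max(),ray('wrist',xs.mean(),ys.mean(),.054,s)[:2].round(4))
m=(V>150)&(S<40)
for r in (130,135,150,155):
    xs=np.nonzero(m[r,180:330])[0]+180;print(r,xs.min(),xs.max())
for c in (210,230,280,300):
    ys=np.nonzero(m[110:215,c])[0]+110;print('col',c,ys.min(),ys.max())
# dark window
for st,c,mm in comps((V<140),(205,125,305,150),30):print('win',st,c.round(1),ray('wrist',*c,.008,s)[:2].round(4))
save(cv2.resize(p[110:215,180:330],(750,525),interpolation=cv2.INTER_NEAREST),'w1c.png')
d=np.load('w1.npz')['d'];print(d[160:190:3,244:268:3].round(3))
E
```

```text
brass [208 167   8   9  58] [211.6 170.6] [0.5044 0.1473]
brass [298 166  12  11 104] [303.1 171. ] [0.5193 0.0301]
white [137 104  10  10  71] [141.7 108.8] [0.5691 0.2406]
white [325 105  10  10  76] [329.6 109.6] [0.5987 0.0099]
white [ 192  134  132   12 1474] [257.6 139.5] [0.5507 0.0935]
white [ 192  147  131   11 1408] [258.3 151.9] [0.535  0.0905]
white [158 183  15  15  46] [167.4 187.7] [0.4712 0.2053]
white [153 187  15  15 174] [160.1 193.9] [0.4611 0.2149]
white [317 217   8   8  47] [320.8 220.7] [ 0.4511 -0.0088]
red [162 185   6   3  12] [164.7 185.8] [0.4789 0.2038]
red [157 199  15  31 338] [164.2 214.2] [0.4398 0.203 ]
orange [249 153  12  35 345] [254.1 170.2]
bright 253.7860962566845 163.89304812834226 249 259 154 173 [ 0.4928 -0.2997]
130 191 317
135 192 317
150 193 316
155 193 316
col 210 123 161
col 230 123 157
col 280 123 165
col 300 123 159
win [222 139  66  11 399] [254.5 142.3] [ 0.5131 -0.295 ]
[[0.379 0.381 0.335 0.334 0.334 0.334 0.382 0.38 ]
 [0.383 0.382 0.336 0.333 0.335 0.336 0.381 0.383]
 [0.384 0.382 0.338 0.334 0.336 0.336 0.382 0.383]
 [0.383 0.384 0.339 0.338 0.337 0.337 0.384 0.383]
 [0.383 0.385 0.341 0.337 0.338 0.339 0.385 0.385]
 [0.388 0.386 0.339 0.339 0.34  0.34  0.386 0.386]
 [0.387 0.386 0.341 0.339 0.341 0.342 0.387 0.387]
 [0.39  0.389 0.39  0.341 0.341 0.342 0.389 0.388]
 [0.39  0.39  0.391 0.343 0.343 0.343 0.39  0.391]
 [0.393 0.39  0.393 0.343 0.343 0.343 0.392 0.391]]
```

View pics/w1c.png

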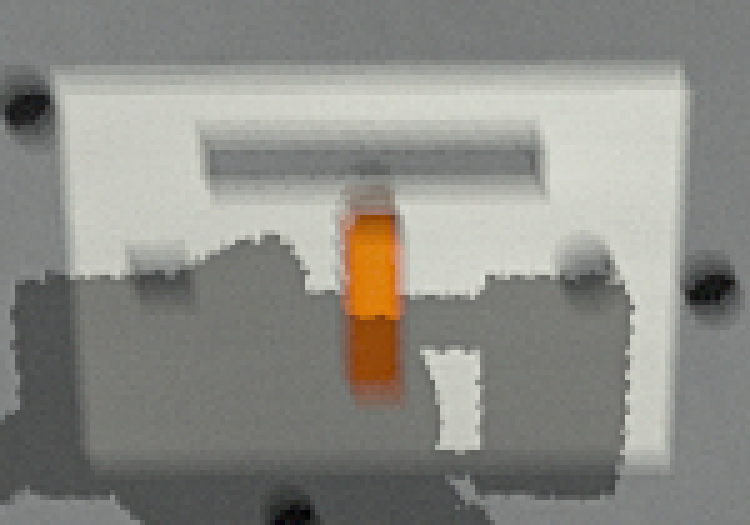

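```bash
python3 - <<'E'
from h import *
z=np.load('w1.npz');s=dict(eef_pos=z['pos'],tcp_rot=z['rot'])
c=np.array([ray('wrist',u,v,.008,s)[:2] for u,v in [(191.6,125),(317.2,125),(314.4,203),(197.6,202.4)]])
print(c.round(4),c.mean(0).round(4),[np.linalg.norm(c[i]-c[i-1]).round(4) for i in range(4)],[np.degrees(np.arctan2(*(c[i]-c[i-1])[::-1])).round(2) for i in range(4)])
print(ray('wrist',254.5,170,.054,s))
E
python3 go.py 0.4803 -0.307 0.13 -75.2
```

```text
[[ 0.5139 -0.2074]
 [ 0.5569 -0.3707]
 [ 0.4503 -0.4019]
 [ 0.4077 -0.2366]] [ 0.4822 -0.3041] [np.float64(0.1101), np.float64(0.1689), np.float64(0.1111), np.float64(0.1707)] [np.float64(15.37), np.float64(-75.23), np.float64(-163.66), np.float64(104.45)]
[ 0.48558708 -0.30253433  0.054     ]
t 2.2 pos [0.5106 0.0878 0.2304] yaw -82.46 lin [0.3874 0.0818 0.1005] ang [ 8.000e-04 -1.000e-04 -1.268e-01] F [-0.7 -0.2  0.2] w 0.997
```

```bash
python3 -m jog '{"linear":[[0.055,0.011,0.01],[0.11,0.023,0.025],[0.165,0.035,0.04],[0.22,0.046,0.055],[0.275,0.058,0.07],[0.33,0.07,0.085],[0.386,0.081,0.1],[0.386,0.081,0.1]],"angular":[[0,0,-0.02],[0,0,-0.04],[0,0,-0.06],[0,0,-0.08],[0,0,-0.1],[0,0,-0.12],[0,0,-0.13],[0,0,-0.13]]}'
python3 -m jog '{"linear":[[0,0,0],[0,0,0],[0,0,0]],"angular":[[0,0,0],[0,0,0],[0,0,0]]}'
python3 - <<'E'
from h import *
p,d,s=shot('wrist');h=cv2.cvtColor(p,cv2.COLOR_RGB2HSV).astype(int);H,S,V=h[...,0],h[...,1],h[...,2]
save(p,'w3.png')
k=((H<18)&(S>130)&(V>50)).astype(np.uint8);n,l,st,c=cv2.connectedComponentsWithStats(k)
for i in range(1,n):
    if st[i,4]>150:
        x,y,w,hh=st[i,:4];u,v=x+w/2,y+hh/2
        print(st[i],c[i].round(1),ray('wrist',u,v,.054,s).round(4), ray('wrist',u,y,.054,s)[:2].round(4),ray('wrist',u,y+hh,.054,s)[:2].round(4))
E
python3 go.py 0.481 -0.3055 0.026 -75
```

```text
t: 3.2
eef_pos: [0.4779, -0.3119, 0.1294]
tcp_rot: [2.482, -1.924, -0.001]
ft_force: [0.1, 0.3, 0.2]
width: 1.0
t: 3.58
eef_pos: [0.4801, -0.3056, 0.1311]
tcp_rot: [-2.49, 1.916, -0.0]
ft_force: [-0.8, -0.1, -0.3]
width: 0.999
[248 167  16  55 817] [255.9 194.4] [ 0.4848 -0.3041  0.054 ] [ 0.5089 -0.2978] [ 0.4593 -0.3108]
[164 343  21  18 234] [175.3 353.2] [ 0.2908 -0.2645  0.054 ] [ 0.3028 -0.2625] [ 0.2784 -0.2667]
t 3.62 pos [ 0.4802 -0.3057  0.1311] yaw -75.14 lin [ 0.     -0.0008  0.1051] ang [-0.0003 -0.0002 -0.0025] F [-0.19 -0.89 -0.12] w 0.997
```

View pics/w3.png

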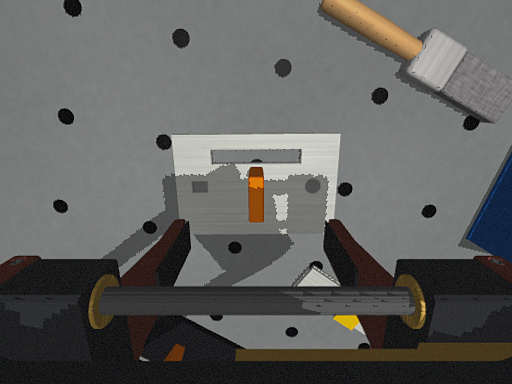

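The wrist view is sharp: the bar's top runs over rows 176–222 at column 256, so its middle is about (0.481,-0.305) and the jaws straddle it. Descend and grip.

```bash
python3 -m jog '{"linear":[[0,0,0.04],[0,0,0.075],[0,0,0.095],[0,0,0.104],[0,0,0.104]],"angular":[[0,0,0],[0,0,0],[0,0,0],[0,0,0],[0,0,0]]}'
python3 -m jog '{"linear":[[0,0,0],[0,0,0],[0,0,0],[0,0,0],[0,0,0],[0,0,0],[0,0,0],[0,0,0]],"angular":[[0,0,0],[0,0,0],[0,0,0],[0,0,0],[0,0,0],[0,0,0],[0,0,0],[0,0,0]]}' 1
python3 -m jog '{"linear":[[0,0,-0.02],[0,0,-0.05],[0,0,-0.09],[0,0,-0.13],[0,0,-0.13],[0,0,-0.13]],"angular":[[0,0,0],[0,0,0],[0,0,0],[0,0,0],[0,0,0],[0,0,0]]}'
python3 go.py 0.5117 0.0883 0.156 -82.7
```

```text
t: 4.25
eef_pos: [0.48, -0.3062, 0.0266]
tcp_rot: [-2.489, 1.917, 0.001]
ft_force: [0.2, -0.7, -0.5]
width: 1.0
t: 5.25
eef_pos: [0.4797, -0.3061, 0.0266]
tcp_rot: [-2.488, 1.917, 0.001]
ft_force: [-1.0, 2.3, 0.8]
width: 0.158
t: 6.0
eef_pos: [0.4788, -0.3058, 0.155]
tcp_rot: [-2.488, 1.917, 0.004]
ft_force: [0.6, -0.1, -4.7]
width: 0.16
t 6.0 pos [ 0.4788 -0.3058  0.155 ] yaw -75.23 lin [-0.3727 -0.1322 -0.0004] ang [0.0018 0.0022 0.1303] F [ 0.6  -0.14 -4.67] w 0.16
```

```bash
python3 -m jog '{"linear":[[-0.05,-0.017,0],[-0.1,-0.035,0],[-0.155,-0.054,0],[-0.21,-0.074,0],[-0.265,-0.094,0],[-0.32,-0.113,0],[-0.36,-0.128,0],[-0.373,-0.132,0]],"angular":[[0,0,0.02],[0,0,0.04],[0,0,0.06],[0,0,0.08],[0,0,0.1],[0,0,0.12],[0,0,0.13],[0,0,0.13]]}'
python3 -m jog '{"linear":[[0,0,0],[0,0,0],[0,0,0.03],[0,0,0.05],[0,0,0.05],[0,0,0.05]],"angular":[[0,0,0],[0,0,0],[0,0,0],[0,0,0],[0,0,0],[0,0,0]]}'
python3 - <<'E'
from h import *
p,d,s=shot('wrist');save(p,'w4.png');np.savez('w4.npz',p=p,d=d,pos=s['eef_pos'],rot=s['tcp_rot'])
p,d=read_camera('top');save(p,'t4.png')
E
python3 go.py 0.5117 0.0883 0.08 -82.7
```

```text
t: 7.0
eef_pos: [0.5107, 0.09, 0.1544]
tcp_rot: [2.36, -2.07, -0.005]
ft_force: [-0.2, -0.1, -5.8]
width: 0.157
t: 7.75
eef_pos: [0.513, 0.0869, 0.1072]
tcp_rot: [-2.357, 2.076, -0.001]
ft_force: [0.6, 0.1, -4.5]
width: 0.161
t 7.85 pos [0.5134 0.0873 0.1077] yaw -82.71 lin [-0.0012  0.0016  0.0277] ang [-0.0019 -0.0001 -0.0002] F [ 0.54 -0.   -4.97] w 0.158
```

View pics/w4.png

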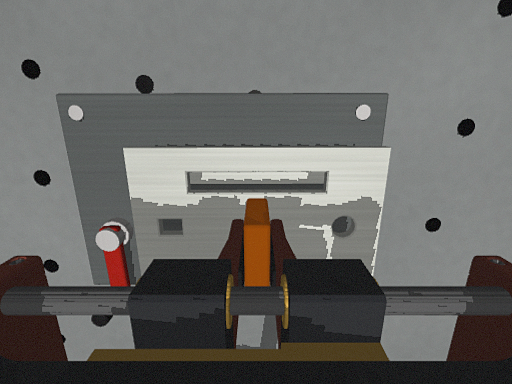

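The wrist view shows the held plate level and square, with its slot at (171,226), hole at (343,226) and top edge on row 148. Measure the hole centres.

```bash
python3 - <<'E'
from h import *
z=np.load('w4.npz');p=z['p'];s=dict(eef_pos=z['pos'],tcp_rot=z['rot']);g=cv2.cvtColor(p,cv2.COLOR_RGB2GRAY).astype(int)
print(g[215:240:3,150:192:3]);print(g[211:242:3,326:362:3])
for x0,x1,y0,y1 in [(152,190,212,242),(326,360,212,242)]:
    sub=g[y0:y1,x0:x1];t=(sub.min()+np.percentile(sub,60))/2
    k=(sub<t).astype(np.uint8);n,l,st,c=cv2.connectedComponentsWithStats(k);i=1+np.argmax(st[1:,4]);u,v=c[i]+[x0,y0]
    x,y,w,hh=st[i,:4];print(st[i],(u,v),ray('wrist',u,v,.089,s).round(4),ray('wrist',x0+x+w/2-.5,y0+y+hh/2-.5,.089,s).round(4))
print(ray('wrist',171.3,226.5,.089,s).round(4),ray('wrist',343.5,226.3,.089,s).round(4),s['eef_pos'])
c=np.array([ray('wrist',u,v,.089,s)[:2] for u,v in [(124,148.5),(390,148.5)]]);print(c.round(4),np.linalg.norm(c[0]-c[1]))
E
```

```text
[[118 122 120 119 124 117 119 118 123 123 121 121 122 124]
 [122 121 115 111 110 109 108 105 107 105 107 122 116 117]
 [122 121 118  75  69  58  59  60  57  56  55 123 123 122]
 [124 122 124  72  73  59  60  57  59  56  53 122 123 119]
 [124 122 125  90  75  61  60  58  57  60  61 120 124 122]
 [123 125 124  97  75  72  68  67  68  67  69 121 125 125]
 [121 123 120 112  77  76  79  80  79  79  77 112 119 120]
 [127 127 128 115 118 119 118 122 118 116 118 111 123 124]
 [120 118 120 120 120 121 120 120 122 119 120 119 120 120]]
[[131 126 132 131 130 126 125 130 130 130 131 128]
 [128 122 125 128 125 128 124 123 124 124 125 123]
 [126 123 124 130  88  55  52  93  98 123 121 126]
 [126 128 127  54  58  58  57 100  97 106 126 126]
 [122 129 100  52  58  61  63  67  99  76 119 130]
 [216 227  57  60  62  63  61  98  86  80 121 130]
 [210 216  87  62  64  58  62  97  81  79 123 126]
 [211 209 125  81  64  65  87  84  80 115 128 127]
 [214 213 134 113  85  83  78  84 118 126 130 126]
 [214 208 211 124 120 121 119 123 124 125 127 125]
 [102 206 219 124 125 126 128 126 126 128 131 127]]
[  7   7  24  16 336] (np.float64(170.3452380952381), np.float64(225.91071428571428)) [0.507 0.145 0.089] [0.5066 0.1449 0.089 ]
[  6   4  23  21 313] (np.float64(341.9840255591054), np.float64(226.45047923322684)) [0.5212 0.0286 0.089 ] [0.5216 0.028  0.089 ]
[0.5066 0.1444 0.089 ] [0.5214 0.0276 0.089 ] [0.51302956 0.08686267 0.10724056]
[[0.5563 0.1757]
 [0.5771 0.0101]] 0.16685143922435688
```

```bash
python3 go.py 0.5109 0.0892 0.07 -82.7;python3 go.py 0.5109 0.0892 0.07 -82.7
python3 -m jog '{"linear":[[-0.001,0.001,0.015],[-0.002,0.0022,0.028],[-0.0022,0.0022,0.033],[-0.0022,0.0022,0.036],[-0.0022,0.0022,0.036],[-0.0022,0.0022,0.036]],"angular":[[0,0,0],[0,0,0],[0,0,0],[0,0,0],[0,0,0],[0,0,0]]}'
for i in 1 2 3 ; do python3 go.py 0.5109 0.0892 0.07 -82.7; done
```

```text
t 7.85 pos [0.5134 0.0873 0.1077] yaw -82.71 lin [-0.0022  0.0023  0.0377] ang [-0.0019 -0.0001 -0.0002] F [ 0.54 -0.   -4.97] w 0.158
t 7.85 pos [0.5134 0.0873 0.1077] yaw -82.71 lin [-0.0022  0.0023  0.0377] ang [-0.0019 -0.0001 -0.0002] F [ 0.54 -0.   -4.97] w 0.158
t: 8.6
eef_pos: [0.5104, 0.0896, 0.071]
tcp_rot: [-2.358, 2.075, -0.001]
ft_force: [0.3, -0.1, -5.6]
width: 0.156
t 8.6 pos [0.5104 0.0896 0.071 ] yaw -82.68 lin [ 0.0005 -0.0005  0.001 ] ang [-0.0007  0.      0.0004] F [ 0.29 -0.12 -5.59] w 0.156
t 8.6 pos [0.5104 0.0896 0.071 ] yaw -82.68 lin [ 0.0005 -0.0005  0.001 ] ang [-0.0007  0.      0.0004] F [ 0.29 -0.12 -5.59] w 0.156
t 8.6 pos [0.5104 0.0896 0.071 ] yaw -82.68 lin [ 0.0005 -0.0005  0.001 ] ang [-0.0007  0.      0.0004] F [ 0.29 -0.12 -5.59] w 0.156
```

```bash
python3 -m jog '{"linear":[[0,0,0.001],[0,0,0.002],[0,0,0.003],[0,0,0.004],[0,0,0.004],[0,0,0.004]],"angular":[[0,0,0],[0,0,0],[0,0,0],[0,0,0],[0,0,0],[0,0,0]]}'
python3 -m jog '{"linear":[[0,0,0.0005],[0,0,0.001],[0,0,0.001],[0,0,0.001]],"angular":[[0,0,0],[0,0,0],[0,0,0],[0,0,0]]}'; python3 go.py 0.5109 0.0892 0.065 -82.7
```

```text
t: 9.35
eef_pos: [0.51, 0.0896, 0.0667]
tcp_rot: [-2.359, 2.075, 0.0]
ft_force: [0.6, -0.7, -5.0]
width: 0.156
t: 9.85
eef_pos: [0.5101, 0.0896, 0.0657]
tcp_rot: [-2.359, 2.075, -0.0]
ft_force: [0.5, -0.2, -4.4]
width: 0.159
t 9.85 pos [0.5101 0.0896 0.0657] yaw -82.68 lin [ 0.0005 -0.0007  0.0007] ang [-0.0002  0.0001  0.0004] F [ 0.46 -0.21 -4.44] w 0.159
```

```bash
python3 -m jog '{"linear":[[0,0,0.0005],[0,0,0.001],[0,0,0.001],[0,0,0.001]],"angular":[[0,0,0],[0,0,0],[0,0,0],[0,0,0]]}'; 
python3 -m jog '{"linear":[[0,0,0.0005],[0,0,0.0005],[0,0,0.0005]],"angular":[[0,0,0],[0,0,0],[0,0,0]]}'
```

```text
t: 10.35
eef_pos: [0.5102, 0.0896, 0.0647]
tcp_rot: [-2.358, 2.075, -0.0]
ft_force: [0.8, -0.4, -5.1]
width: 0.161
t: 10.72
eef_pos: [0.5101, 0.0896, 0.0642]
tcp_rot: [-2.359, 2.075, -0.0]
ft_force: [0.8, 0.1, -6.0]
width: 0.16
```

No contact although the underside is about 2.4 mm below the pin tops, so the pins may already be in. Continue in small steps.

```bash
python3 -m jog '{"linear":[[0,0,0.0005],[0,0,0.001],[0,0,0.001]],"angular":[[0,0,0],[0,0,0],[0,0,0]]}'; 
python3 -m jog '{"linear":[[0,0,0.0005],[0,0,0.001],[0,0,0.001]],"angular":[[0,0,0],[0,0,0],[0,0,0]]}'
```

```text
t: 11.1
eef_pos: [0.5101, 0.0896, 0.0632]
tcp_rot: [-2.359, 2.075, -0.0]
ft_force: [1.4, -0.8, -5.3]
width: 0.155
t: 11.48
eef_pos: [0.5102, 0.0897, 0.0622]
tcp_rot: [-2.359, 2.075, -0.0]
ft_force: [2.0, 0.9, -4.3]
width: 0.159
```

```bash
python3 -m jog '{"linear":[[0,0,0.0005],[0,0,0.001],[0,0,0.0015],[0,0,0.0015]],"angular":[[0,0,0],[0,0,0],[0,0,0],[0,0,0]]}'; 
python3 -m jog '{"linear":[[0,0,0.0005],[0,0,0.001],[0,0,0.0015],[0,0,0.0015]],"angular":[[0,0,0],[0,0,0],[0,0,0],[0,0,0]]}'
```

```text
t: 11.98
eef_pos: [0.5101, 0.0896, 0.0607]
tcp_rot: [-2.359, 2.075, -0.0]
ft_force: [2.2, -0.3, -3.7]
width: 0.156
t: 12.48
eef_pos: [0.5101, 0.0896, 0.0592]
tcp_rot: [-2.359, 2.075, -0.0]
ft_force: [2.5, 0.3, -5.4]
width: 0.161
```

```bash
python3 -m jog '{"linear":[[0,-0.0003,0.0005],[0,-0.0003,0.001],[0,-0.0003,0.0015],[0,-0.0003,0.0015]],"angular":[[0,0,0],[0,0,0],[0,0,0],[0,0,0]]}'; 
python3 -m jog '{"linear":[[0,0,0.0005],[0,0,0.001],[0,0,0.001]],"angular":[[0,0,0],[0,0,0],[0,0,0]]}'
```

```text
t: 12.98
eef_pos: [0.5102, 0.0897, 0.0576]
tcp_rot: [2.359, -2.075, -0.0]
ft_force: [2.9, 0.4, -5.6]
width: 0.159
t: 13.35
eef_pos: [0.5102, 0.0897, 0.0566]
tcp_rot: [2.359, -2.075, -0.0]
ft_force: [0.8, -0.5, -5.6]
width: 0.156
```

Still hanging freely at the expected seated height, so I go a little further to feel the bed.

```bash
python3 -m jog '{"linear":[[0,0,0.0004],[0,0,0.0008],[0,0,0.0008]],"angular":[[0,0,0],[0,0,0],[0,0,0]]}'; 
python3 -m jog '{"linear":[[0,0,0.0003],[0,0,0.0003]],"angular":[[0,0,0],[0,0,0]]}'
python3 - <<'E'
from h import *
p,d,s=shot('wrist');save(p,'w5.png');print(s['ft_force'])
E
```

```text
t: 13.72
eef_pos: [0.5102, 0.0897, 0.0565]
tcp_rot: [-2.359, 2.075, 0.0]
ft_force: [-0.7, -0.2, 5.3]
width: 0.159
t: 13.98
eef_pos: [0.5102, 0.0897, 0.0565]
tcp_rot: [-2.359, 2.075, -0.0]
ft_force: [-1.1, 0.3, 8.2]
width: 0.156
[-1.13759949  0.33700162  8.23361054]
```

View pics/w5.png

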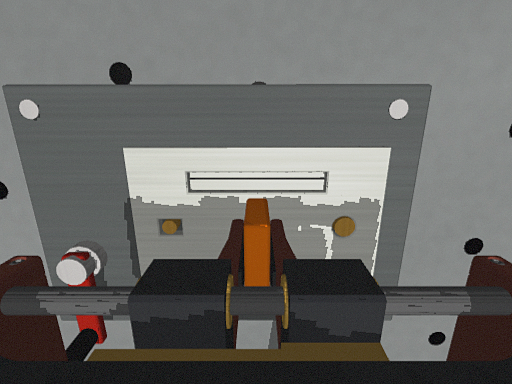

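The wrist view shows brass in both openings, the hole at (343,227) and the slot at (170,227). The plate is flush, with contact felt at 0.0565. Release, rise, and look for the latch.

```bash
python3 -m jog '{"linear":[[0,0,-0.0008],[0,0,-0.0008],[0,0,-0.0008]],"angular":[[0,0,0],[0,0,0],[0,0,0]]}'; 
python3 -m jog '{"linear":[[0,0,0],[0,0,0],[0,0,0],[0,0,0],[0,0,0],[0,0,0]],"angular":[[0,0,0],[0,0,0],[0,0,0],[0,0,0],[0,0,0],[0,0,0]]}' -1
python3 -m jog '{"linear":[[0,0,-0.02],[0,0,-0.06],[0,0,-0.11],[0,0,-0.16],[0,0,-0.16],[0,0,-0.16]],"angular":[[0,0,0],[0,0,0],[0,0,0],[0,0,0],[0,0,0],[0,0,0]]}'
python3 - <<'E'
from h import *
p,d,s=shot('wrist');np.savez('w6.npz',p=p,d=d,pos=s['eef_pos'],rot=s['tcp_rot'])
h=cv2.cvtColor(p,cv2.COLOR_RGB2HSV).astype(int);H,S,V=h[...,0],h[...,1],h[...,2]
k=(((H<6)|(H>172))&(S>150)&(V>60)).astype(np.uint8);n,l,st,c=cv2.connectedComponentsWithStats(k)
for i in range(1,n):
    if st[i,4]>80:print(st[i],c[i].round(1),ray('wrist',*c[i],.049,s).round(4))
P=np.load('top.npz')['p'];g=cv2.cvtColor(P,cv2.COLOR_RGB2GRAY);print(g[206:222,170:188]);print(ray('top',178.2,214,.083))
t,_=read_camera('top')
o=np.zeros((560,800,3),np.uint8);o[:384,:512]=p;a=cv2.resize(t[140:230,150:265],(288*1,225));o[:225,512:]=a;save(o,'w6.png')
E
python3 go.py 0.4137 0.1978 0.061 -78.3
```

```text
t: 14.4
eef_pos: [0.5102, 0.0897, 0.0565]
tcp_rot: [2.359, -2.075, -0.0]
ft_force: [-1.1, 0.4, 4.5]
width: 0.161
t: 15.15
eef_pos: [0.5103, 0.0897, 0.0564]
tcp_rot: [-2.359, 2.075, 0.0]
ft_force: [-0.4, 0.4, -0.4]
width: 0.805
t: 15.9
eef_pos: [0.5098, 0.0896, 0.216]
tcp_rot: [2.359, -2.075, -0.001]
ft_force: [-0.3, -0.7, -0.6]
width: 0.999
[152 202  16  33 362] [160.2 218.3] [0.4396 0.2034 0.049 ]
[[ 89  93  91  93  91  86  69  70  69  67  52  69  90  89  89  88  92  89]
 [ 94  89  92  90  93  86  69  69  72  70  59  72  90  91  86  87  88  88]
 [ 90  93  91  90  87  84  67  66  67  73  59  73  91  91  94  88  89  89]
 [ 91  90  90  93  91  81  70  69  72  68  61  76  87  90  92  89  91  91]
 [ 93  89  85  87  89  77  66  66  72  71  60  79  93  91  92  89  90  90]
 [ 94  87  92  91  90  83  53  30  35  41  65  87  93  90  92  87  90  91]
 [ 93  92  92  95  95  73  41  40  47  32  28  43  73  91  88  87  89  85]
 [ 93  94  90  91  94  69  37  44  48  37  25  37  68  91  89  94  91  88]
 [ 91  90  92  90  89  75  44  43  32  23   8  26  72  92  94  92  91  88]
 [ 92  94  93  94  93  93  73  24  14  12  27  34  37  36  24  28  43  46]
 [ 95  91  88  73  55  41  39  41  34  29  58  56  51  64  71  68  97 119]
 [ 36  35  42  47  54  57  55  52  44  39  20  21  24  89 116 117 120 120]
 [ 98 100 118 116 120 118 122 118  92  35  20   7   4  41  95 118 120 120]
 [118 119 118 119 117 121 117 120  92  38  15   6  13  33  90 118 116 117]
 [119 119 120 122 123 118 121 121 118  87  36  32  39  75 107 122 120 122]
 [119 121 122 119 119 120 121 122 122 108  83  55  70 101 117 117 120 120]]
[0.41021314 0.19736384 0.083     ]
t 16.0 pos [0.509  0.0896 0.2149] yaw -82.68 lin [-0.1194  0.0803  0.1542] ang [ 0.003   0.0005 -0.0765] F [-0.52  0.25 -0.52] w 0.994
```

View pics/w6.png

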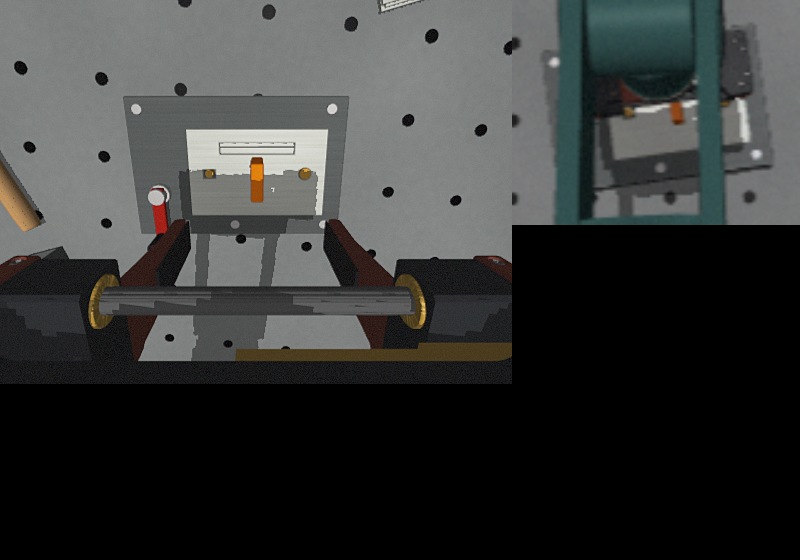

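Template seated and released. The latch points to the jig's -x, with its knob at about (155,242) in the wrist view, which gives (0.414,0.198) and agrees with the top view. Move over the knob, descend and pinch.

```bash
python3 -m jog '{"linear":[[-0.04,0.027,0],[-0.08,0.054,0],[-0.12,0.08,0.02],[-0.12,0.08,0.05],[-0.12,0.08,0.07],[-0.12,0.08,0.07],[-0.12,0.08,0.07]],"angular":[[0,0,-0.03],[0,0,-0.06],[0,0,-0.076],[0,0,-0.076],[0,0,-0.076],[0,0,-0.076],[0,0,-0.076]]}'
python3 go.py 0.4137 0.1978 0.061 -78.3
python3 -m jog '{"linear":[[0,0,0],[0,0,0.03],[0,0,0.06],[0,0,0.08],[0,0,0.084],[0,0,0.084]],"angular":[[0,0,0],[0,0,0],[0,0,0],[0,0,0],[0,0,0],[0,0,0]]}'
python3 go.py 0.4137 0.1978 0.061 -78.3
```

```text
t: 16.88
eef_pos: [0.4156, 0.1984, 0.1462]
tcp_rot: [2.435, -1.984, -0.001]
ft_force: [0.9, -0.5, -0.1]
width: 1.002
t 16.88 pos [0.4156 0.1984 0.1462] yaw -78.34 lin [0.0002 0.0019 0.0853] ang [ 0.0009  0.     -0.0007] F [ 0.85 -0.52 -0.13] w 1.002
t: 17.62
eef_pos: [0.4162, 0.1986, 0.0629]
tcp_rot: [-2.435, 1.984, -0.001]
ft_force: [-0.5, 0.2, -0.1]
width: 1.001
t 17.62 pos [0.4162 0.1986 0.0629] yaw -78.33 lin [0.0003 0.0026 0.0019] ang [-0.0008  0.0002 -0.0006] F [-0.54  0.2  -0.14] w 1.001
```

```bash
python3 -m jog '{"linear":[[0,0.0025,0],[0,0.0025,0],[0,0.0025,0],[0,0.0025,0],[0,0.0025,0],[0,0.0025,0],[0,0.0025,0],[0,0.0025,0]],"angular":[[0,0,0],[0,0,0],[0,0,0],[0,0,0],[0,0,0],[0,0,0],[0,0,0],[0,0,0]]}' 1
python3 - <<'E'
from h import *
s=read_state();p=s['eef_pos'];M=R.from_rotvec(s['tcp_rot']).as_matrix();print(p,s['width'])
piv=np.array([.4676,.2090]);r=p[:2]-piv;print('r',np.hypot(*r),np.degrees(np.arctan2(*r[::-1])))
for a in range(11,89,11):
    q=R.from_euler('z',a,degrees=True).as_matrix()[:2,:2]@r+piv
    print(a,round(-np.radians(a),3),(M.T@np.array([q[0]-p[0],q[1]-p[1],0])).round(4).tolist())
E
```

```text
t: 18.62
eef_pos: [0.4127, 0.1981, 0.0623]
tcp_rot: [2.435, -1.984, -0.001]
ft_force: [-2.2, 1.1, 0.1]
width: 0.155
[0.4127177  0.19806828 0.06231451] 0.15525293348499394
r 0.055960429350005315 -168.73498357656587
11 -0.192 [0.0107, -0.001, -0.0]
22 -0.384 [0.021, -0.0039, -0.0]
33 -0.576 [0.0305, -0.0088, -0.0]
44 -0.768 [0.039, -0.0154, -0.0]
55 -0.96 [0.046, -0.0235, -0.0]
66 -1.152 [0.0514, -0.0328, -0.0001]
77 -1.344 [0.0548, -0.043, -0.0001]
88 -1.536 [0.0563, -0.0536, -0.0001]
```

Knob pinched (13.6 mm). Swing in two halves, checking the force.

```bash
python3 -m jog '{"linear":[[0.0054,-0.0003,0],[0.0107,-0.001,0],[0.016,-0.0022,0],[0.021,-0.0039,0],[0.026,-0.006,0],[0.0305,-0.0088,0],[0.035,-0.012,0],[0.039,-0.0154,0]],"angular":[[0,0,-0.096],[0,0,-0.192],[0,0,-0.288],[0,0,-0.384],[0,0,-0.48],[0,0,-0.576],[0,0,-0.672],[0,0,-0.768]]}'
python3 - <<'E'
from h import *
s=read_state();p=s['eef_pos'];M=R.from_rotvec(s['tcp_rot']).as_matrix();print(p,s['ft_force'])
piv=np.array([.4676,.2090]);a0=np.arctan2(-(piv-p[:2])[1],-(piv-p[:2])[0]);print('arm',np.degrees(a0),'theta',np.degrees(a0)%360-187.3,'tooly',np.degrees(np.arctan2(M[1,0],M[0,0])))
r=(p[:2]-piv)/np.hypot(*(p[:2]-piv))*.055
for a in range(6,49,6):
    q=R.from_euler('z',a,degrees=True).as_matrix()[:2,:2]@r+piv
    print(a,round(-np.radians(a),3),(M.T@np.array([q[0]-p[0],q[1]-p[1],0])).round(4).tolist())
E
```

```text
t: 19.62
eef_pos: [0.4365, 0.1629, 0.0623]
tcp_rot: [-3.003, 0.922, -0.0]
ft_force: [1.3, 1.2, -2.8]
width: 0.154
[0.4364748  0.16294741 0.06234292] [ 1.25534088  1.18347474 -2.79319199]
arm -124.05327389023864 theta 48.646726109761346 tooly -34.1559300567794
6 -0.105 [0.0057, -0.0009, 0.0]
12 -0.209 [0.0114, -0.0018, 0.0]
18 -0.314 [0.017, -0.0033, 0.0]
24 -0.419 [0.0224, -0.0054, 0.0]
30 -0.524 [0.0275, -0.008, 0.0]
36 -0.628 [0.0323, -0.0111, 0.0]
42 -0.733 [0.0368, -0.0148, 0.0]
48 -0.838 [0.0408, -0.0189, 0.0]
```

```bash
python3 -m jog '{"linear":[[0.0057,-0.0005,0],[0.0114,-0.0017,0],[0.017,-0.0033,0],[0.0224,-0.0054,0],[0.0275,-0.008,0],[0.0323,-0.0111,0],[0.0353,-0.0135,0],[0.0353,-0.0135,0]],"angular":[[0,0,-0.105],[0,0,-0.209],[0,0,-0.314],[0,0,-0.419],[0,0,-0.524],[0,0,-0.628],[0,0,-0.698],[0,0,-0.698]]}'
python3 go.py 0.4746 0.1544 0.0623 7.3
```

```text
t: 20.62
eef_pos: [0.474, 0.1535, 0.0624]
tcp_rot: [3.137, 0.155, 0.002]
ft_force: [3.2, -4.8, -2.3]
width: 0.15
t 20.62 pos [0.474  0.1535 0.0624] yaw 5.66 lin [ 0.0006 -0.0008  0.0001] ang [ 0.001  -0.0015 -0.0287] F [ 3.17 -4.77 -2.28] w 0.15
```

```bash
python3 -m jog '{"linear":[[0.0007,0,0],[0.0013,0,0],[0.0013,0,0]],"angular":[[0,0,0],[0,0,-0.02],[0,0,-0.02]]}'
python3 -m jog '{"linear":[[0,0,0],[0,0,0],[0,0,0],[0,0,0],[0,0,0],[0,0,0]],"angular":[[0,0,0],[0,0,0],[0,0,0],[0,0,0],[0,0,0],[0,0,0]]}' -1
python3 -m jog '{"linear":[[0,0,-0.03],[0,0,-0.07],[0,0,-0.11],[0,0.03,-0.15],[0,0.06,-0.18],[0,0.06,-0.18],[0,0.06,-0.18],[0,0.06,-0.18]],"angular":[[0,0,0],[0,0,0],[0,0,0],[0,0,0],[0,0,0],[0,0,0],[0,0,0],[0,0,0]]}'
python3 - <<'E'
from h import *
p,d,s=shot('wrist');save(p,'w7.png');print(s['eef_pos'],s['ft_force'])
h=cv2.cvtColor(p,cv2.COLOR_RGB2HSV).astype(int);H,S,V=h[...,0],h[...,1],h[...,2]
k=(((H<6)|(H>172))&(S>150)&(V>60)).astype(np.uint8);n,l,st,c=cv2.connectedComponentsWithStats(k)
for i in range(1,n):
    if st[i,4]>80:print(st[i],c[i].round(1),ray('wrist',*c[i],.049,s).round(4))
E
```

```text
t: 21.0
eef_pos: [0.4745, 0.1536, 0.0624]
tcp_rot: [3.135, 0.185, 0.001]
ft_force: [2.2, -4.5, -1.7]
width: 0.154
t: 21.75
eef_pos: [0.4742, 0.1543, 0.0624]
tcp_rot: [-3.136, -0.187, -0.0]
ft_force: [0.9, -0.6, -0.3]
width: 0.801
t: 22.75
eef_pos: [0.4802, 0.0954, 0.2409]
tcp_rot: [-3.136, -0.188, 0.005]
ft_force: [-0.7, 0.1, -0.0]
width: 1.002
[0.48017086 0.09536466 0.2409381 ] [-0.65187576  0.13343967 -0.00941104]
[252  84  14  41 433] [258.6 102.9] [0.4705 0.1801 0.049 ]
```

View pics/w7.png

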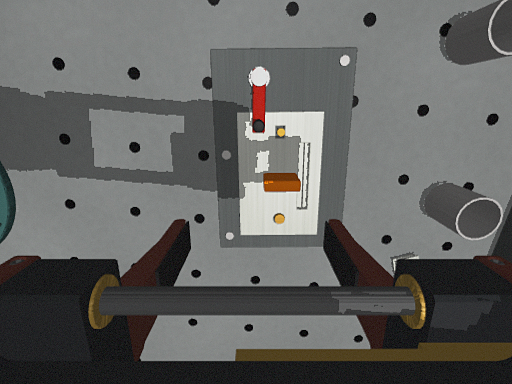

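The latch arm runs from its pivot at (260,76) to its knob at (258,127), over the template's end, with the angle measured at about 1.54 rad. Brass shows in both openings and the gripper is clear, so I hand in.

```bash
python3 -c "
from h import *
print(finish_job())"
```

```text
the job is handed in; nothing more can be done
None
```

The template is seated flush on both pins, the latch is swung over its end, and the job was handed in at about 23 s of the 72 s allowed. No verdict was reported.

- **Seating:** I lined the template's hole and slot up with the pins using the wrist camera, then lowered it in steps of 1.5 mm at most. It went over both pins on the first descent, so no sliding search was needed. I felt the bed at the expected seated height, with about 13 N on it, and brass shows in both openings.
- **Latch:** I pinched the knob and swung it to its stop. It measured about 1.54 rad afterwards, and the forces at the knob read about 5 N.
- **Release:** The gripper is open and about 0.2 m clear, with the wrist force near zero. I did not touch the black look-alike or any bystander.
- **Disagreements:** The first wrist picture of the template was taken while the arm was still moving and was 2–3 mm off the top camera; a second, stationary one agreed with it. The wrist camera read both the pin and the hole-to-slot spacing about 2% short, so I aimed by the difference between them.
- **Not checked:** I did not measure the template's final tilt or squareness with numbers. I judged them by eye from the last picture.

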